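Stopper the filled carafe and tally it

ROBOT

A 6-joint arm with a two-finger parallel gripper is mounted at the origin on a cart in front of the work surface, level with it; the furniture and walls round the work are solid. World frame = base frame: x ahead of the robot, y to its left, z up, the work surface at z = 0. Lengths are in m, angles in rad, forces in N, time in s.
With the tool pointing down it reaches from about 0.35 to 0.8 m from the base axis. Payload 7.3 kg.
Tool frame: the origin (TCP) lies between the finger pads; the fingertips stand 8 mm ahead of it and the grasp point (between the pads) lies 11 mm behind it; z points along the fingers, y is the line along which they close (so a half turn about z gives the same grasp; the last joint's range is limited). The gripper opens to 85 mm and grips with 20 to 120 N. Pads are 22 mm wide; open, the fingers measure 114 mm over their backs; the gripper's body (76 mm by 85 mm) begins 54 mm behind the grasp point. The pads swing forward as they close: fully open they stand 13 mm farther back than shut.
Start: joints at [-1.438, 0.342, 1.524, -0, 1.275, -0.146], TCP at [0.145, -0.505, 0.239] pointing down, gripper open.
Joint ranges: [-2.53, 2.53], [-0.77, 2.02], [0.04, 2.7], [-1, 4.14], [0.28, 2.66], [-3.11, 3.11]. Speed limits (rad/s): [2.57, 2.57, 3.14, 3.14, 3.14, 3.14].

INTERFACE

Orientations are given as a rotation vector (axis times angle).
In Python, from rig import observe, cams, bot gives the robot as it stands. The module is installed in compiled form; this text tells all that it offers.
- The arm moves only by the shell command python3 -m jog 'ROWS' [FORCE]. ROWS is a JSON object of lists of equal length, an entry for each row: "slide": the shift along the tool's x, y, z in mm, a list of three; "turn": the turn about the tool's z in degrees; "grip": the finger opening in mm, from 0 to 85.4. In form: {"slide": [[x, y, z], ...], "turn": [turn, ...], "grip": [grip, ...]}. A call has 1 to 12 rows; each row shifts and turns the commanded pose from where the row before left it, along the tool's axes as they then stand; what a row does not reach is not made up. A row lasts 1/8 s, in which the tool goes at most 62.5 mm and 10.7 degrees, less where a joint would pass 70% of its speed; a pose out of reach is approached as far as the arm can. A call with a gripper value outside its range is refused whole. The fingers move at their own pace and stop on an object; FORCE is the grip in N (left out, the last holds). Time passes only in rows, so rows that do not move let the fingers close. It gives the time, the measured TCP pose, the force, the opening and the grip force at its end, in the units of the state.
- observe(): the state, without advancing time (a new reading comes with each control period).
- cams.get_image(name): name is "scene" or "top" or "wrist"; returns the picture (480x640x3 uint8, red, green, blue); there is no depth.
- cams.camera_info(name): a dict with "fx", "fy", "cx", "cy" (pixels), "cam_to_world" (4x4, takes a point from camera to world coordinates); the wrist camera has in their place "tool_from_camera" (4x4, takes a point from camera to tool coordinates, whose origin is the TCP and whose axes are the flange's). Camera axes: x right, y down, z forward; pixel columns grow to the right and rows downward; lengths in m; the calibration is good to about 2 mm. The wrist camera is an equidistant fisheye: a pixel r from the principal point sees the ray r / f radians off the axis. A picture is of the moment at which its call begins: read the wrist's pose just before it. camera_info takes no time and is no camera call.
- bot.sign_off(): hands the job in; it is judged then, once.
The state is a dict: "time_s": time; "joints": joint angles; "dq": joint speeds; "tau": joint torques, N m; "ee_pos": TCP position; "eef_rot": TCP orientation; "ft_force": force on the tool from outside, world axes, zero at the start; "torque": the same for the moment, N m; "grip_width": finger opening in m; "finger_force": force on a finger pad.
Only numpy, scipy, OpenCV 4.12 (cv2) and the standard library are available. Lean on these libraries where they do the work, as an engineer would, in place of code of your own. Each camera call takes 0.05 s, during which the arm holds its last target. There are 200 camera calls.

TASK

The carafe with the steel funnel standing in its neck has been filled. Move the funnel over into the neck of the other, empty carafe, then close the filled carafe with the cork stopper that fits it, the narrower of the two, upright and fully home on the rim. After that count the carafe: swing the tally counter's sprung lever all the way to its stop and let it spring back. Leave both carafes and everything else standing where they are.

Things in the scene. Friction and masses are not known exactly. Their poses are not given: they have to be found in the camera images.
- filled_carafe: Brown stoneware carafe, one of two alike: round body 100 mm across up to 52 mm high, shoulder narrowing to a neck 62 mm across from about 98 mm up; flat rim at z = 132 mm. Bore 43 mm across, straight, 58 mm deep. Weighs about 0.85 kg; stands loose on the worktop. This is the filled one: at the start the funnel stands in its neck. Origin: centre of the underside, z up.
- next_carafe: Brown stoneware carafe, one of two alike: round body 100 mm across up to 52 mm high, shoulder narrowing to a neck 62 mm across from about 98 mm up; flat rim at z = 132 mm. Bore 43 mm across, straight, 58 mm deep. Weighs about 0.85 kg; stands loose on the worktop. This is the empty one, with an open neck. Origin: centre of the underside, z up.
- funnel: Steel funnel, 88 mm high: spout 29 mm across at its foot, widening to 39 mm at 44 mm height, then a short cone to a straight collar 60 mm across from 54 to 88 mm height, mouth closed by a strainer plate just under the rim. In a neck its cone rests on the rim, its foot about 86 mm above the carafe's underside. Origin: centre of the foot of the spout, z up. About 0.11 kg.
- stopper: The stopper that fits, 77 mm high: cork plug 31 mm across at its foot, tapering to 38.6 mm at 36 mm height; wooden flange 54 mm across from 36 to 43 mm; upright round knob 33 mm across from 43 to 77 mm. Stands on its foot on the worktop. Fully home, the flange lies on the carafe's rim, so its foot is 96 mm above the carafe's underside. Origin: centre of the underside, z up.
- wide_stopper: A wider stopper of the same make, too wide for the carafes, to be left alone: plug 52 mm at the foot to 62 mm, flange 74 mm, same heights and knob as the other. Origin: centre of the underside, z up.
- tally_counter: Bench tally counter fixed to the worktop: aluminium housing 76 x 58 x 52 mm (x, y, z) on a plate 100 x 84 mm, number window in its -x face, lever on top. Origin: centre of the underside, z up.
- lever_pivot (a point): Point on the lever's vertical axis, 82 mm above the worktop, over the middle of the counter.
- lever_post (a point): Centre of the upright black post (16 mm across, from 57 to 102 mm above the worktop) at the lever's free end, 72 mm from the axis; this point is 82 mm above the worktop and moves with the lever. The flat arm below it is at 57 to 62 mm.
- tally_lever (a joint): Lever angle about the vertical: 0 at rest, where the arm points to +120 degrees from the counter's x axis; grows clockwise seen from above (the post moves towards the counter's +x side), 1.05 rad at the stop. A spring returns it; the post needs about 1 to 3.5 N.
- pepper_mill: Bystander: the nearer wooden pepper mill, 58 mm across, 160 mm high. Origin: centre of the underside, z up.
- stone_jar: Bystander: brown stoneware jar with a cork lid, 104 mm across, 120 mm high. Origin: centre of the underside, z up.
- tomato_tin: Bystander: food tin 75 mm across, 58 mm high. Origin: centre of the underside, z up.
- salt_shaker: Bystander: salt shaker 44 mm across, 90 mm high. Origin: centre of the underside, z up.
- ramekin_1: Bystander: small dark ramekin 69 mm across, 34 mm high. Origin: centre of the underside, z up.
- onion_5: Bystander: onion 83 mm across, 94 mm high. Origin: centre of the underside, z up.

How it is judged:
By the outcome, as a careful person would: the job done as asked, in the order asked, and still so for the second after the job is handed in, with the robot touching nothing.
It also fails if it takes over 72 s, if anything falls off the work surface, if the arm or the gripper's body presses on something with over 40 N, if the wrist force passes 120 N, or if a joint passes its speed limit or range.

## Working session

There is one attempt and no reset: what is moved stays moved. The work goes in short steps, Python scripts to look and compute and a shell command to move; the robot and the scene stay as the last step left them, time stands still between calls to the robot, and variables do not carry over. Pictures are saved under pics/ and viewed, at most 10 in all, crops included, and the job is handed in when it is done.

```bash
mkdir -p pics; python3 - <<'E'
from rig import observe,cams,bot
import cv2,numpy as np
s=observe();print({k:np.round(v,3).tolist() for k,v in s.items()})
for n in ["scene","top","wrist"]:
    i=cams.get_image(n);cv2.imwrite(f"pics/{n}0.png",i[:,:,::-1])
    c=cams.camera_info(n);print(n,{k:np.round(v,4).tolist() for k,v in c.items()})
E
```

```text
{'time_s': 0.0, 'joints': [-1.438, 0.343, 1.525, -0.0, 1.275, -0.146], 'dq': [-0.0, -0.0, -0.0, -0.001, -0.002, 0.001], 'tau': [-0.002, -43.368, -24.601, -0.0, 0.008, -0.0], 'ee_pos': [0.144, -0.504, 0.239], 'eef_rot': [-3.11, -0.436, 0.0], 'ft_force': [-1.087, -0.336, -0.768], 'torque': [0.007, 0.03, -0.021], 'finger_force': 0.0, 'grip_width': 0.085}
scene {'fx': 479.4715, 'fy': 479.4715, 'cx': 320.623, 'cy': 238.3936, 'cam_to_world': [[0.8171, 0.4298, -0.3842, 1.0177], [0.5761, -0.5854, 0.5705, -0.7037], [0.0203, -0.6875, -0.7259, 0.8624], [0.0, 0.0, 0.0, 1.0]]}
top {'fx': 599.3325, 'fy': 599.3325, 'cx': 313.6248, 'cy': 231.7912, 'cam_to_world': [[-0.0142, -0.997, 0.0764, 0.4997], [-0.9999, 0.0134, -0.011, -0.0952], [0.0099, -0.0765, -0.997, 1.5156], [0.0, 0.0, 0.0, 1.0]]}
wrist {'fx': 371.6483, 'fy': 371.6483, 'cx': 321.8847, 'cy': 238.958, 'tool_from_camera': [[-0.0006, -0.9442, -0.3294, 0.0861], [1.0, -0.0005, -0.0005, -0.001], [0.0004, -0.3294, 0.9442, -0.1356], [0.0, 0.0, 0.0, 1.0]]}
```

View pics/scene0.png

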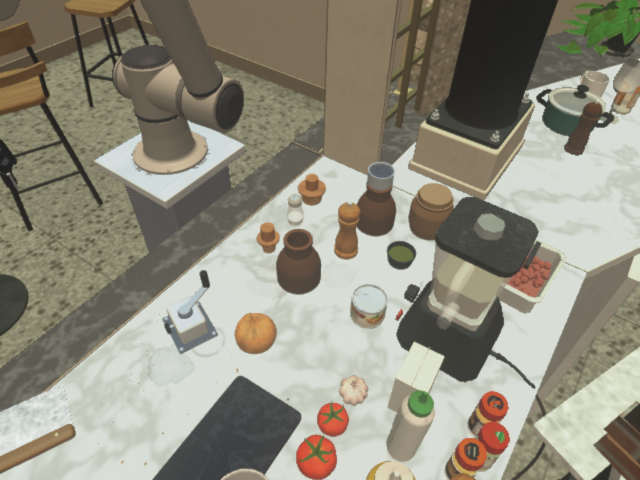

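View pics/top0.png

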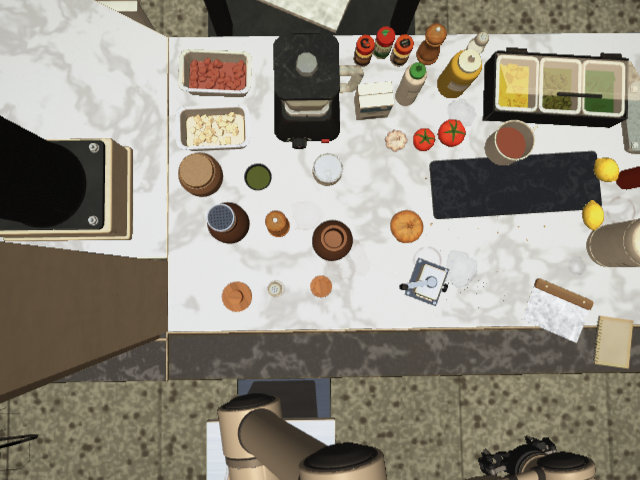

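The scene view shows the funnel in the filled carafe at (381,175), the open carafe at (299,240), the narrow stopper at (268,232) and the counter at (190,322). In the top view they are at (221,217), (333,238), (321,286) and (428,282). I'll enlarge these next.

```bash
cat > h.py <<'E'
import numpy as np,cv2
from rig import observe,cams
from scipy.spatial.transform import Rotation as R
def ray(n,uv,pose=None):
    c=cams.camera_info(n);x=(uv[0]-c['cx'])/c['fx'];y=(uv[1]-c['cy'])/c['fy']
    if n=='wrist':
        r=np.hypot(x,y);d=np.array([x/r*np.sin(r),y/r*np.sin(r),np.cos(r)]) if r>1e-9 else np.array([0,0,1.])
        T=np.eye(4);T[:3,3]=pose[0];T[:3,:3]=R.from_rotvec(pose[1]).as_matrix();M=T@np.array(c['tool_from_camera'])
    else: d=np.array([x,y,1.]);M=np.array(c['cam_to_world'])
    d=M[:3,:3]@d;return M[:3,3],d/np.linalg.norm(d)
def plane(n,uv,z,pose=None):
    o,d=ray(n,uv,pose);return o+d*(z-o[2])/d[2]
def tri(*rs):
    A=0;b=0
    for o,d in rs:
        P=np.eye(3)-np.outer(d,d);A=A+P;b=b+P@o
    p=np.linalg.solve(A,b);return p,[1e3*np.linalg.norm((np.eye(3)-np.outer(d,d))@(p-o)) for o,d in rs]
def snap(name):
    s=observe();i=cams.get_image('wrist')[:,:,::-1];cv2.imwrite(f'pics/{name}.png',i)
    np.savez(f'pics/{name}.npz',p=s['ee_pos'],r=s['eef_rot']);return s
def pose(name):
    z=np.load(f'pics/{name}.npz');return z['p'],z['r']
E
python3 - <<'E'
import cv2,numpy as np
t=cv2.imread('pics/top0.png');s=cv2.imread('pics/scene0.png')
r=lambda i,x,y,w,h,W,H:cv2.resize(i[y:y+h,x:x+w],(W,H),interpolation=cv2.INTER_CUBIC)
a=r(t,200,190,100,75,400,300);b=r(t,300,205,100,100,300,300);b=r(t,290,210,100,100,300,300)
m=np.zeros((600,800,3),np.uint8)
m[:300,:400]=r(t,190,190,160,120,400,300)   # x2.5
m[:300,400:]=r(t,390,240,80,60,400,300)    #x5
m[300:,:400]=r(s,240,155,160,120,400,300) #2.5
m[300:,400:]=r(s,150,260,80,60,400,300)   # x5
m[300:,400:]=r(s,150,265,120,90,400,300)
cv2.imwrite('pics/m1.png',m)
E
```

```text
(no output)
```

View pics/m1.png

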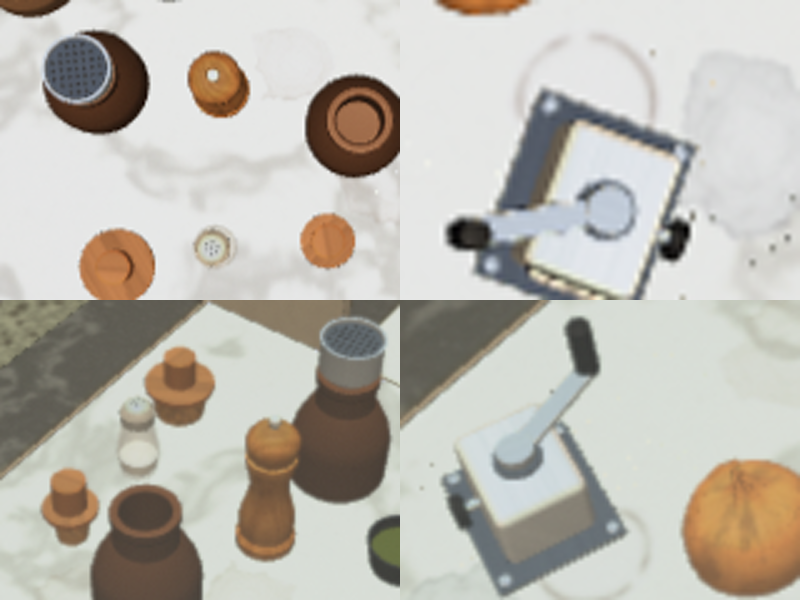

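The crops give these centres, as top view then scene view. Funnel mouth: (221.2,217.6), (380.8,171.4). Empty carafe rim: (333.6,238), (298.4,239). Stopper flange: (321.2,286.4), (268,235.4). Lever hub: (431.6,281.8), (185.1,311.5). Post top: (403,287), (203.1,272.5).

```bash
python3 - <<'E'
from h import *
P={'funnel':((221.2,217.6),(380.8,171.4),.174),'next':((333.6,238),(298.4,239),.132),'stop':((321.2,286.4),(268,235.4),.043),'hub':((431.6,281.8),(185.1,311.5),.07),'post':((403,287),(203.1,272.5),.102),
'mill':((275.6,221.5),(349.5,205),.16),'salt':((275,288.5),(295,200),.09),'wide':((237,296),(312,189),.043),'onion':((407,226),(256,330),.06),'tin':((327.5,168),(369,297),.058)}
for k,(a,b,z) in P.items():
    p,e=tri(ray('top',a),ray('scene',b));print(k,p.round(4),np.round(e,1),plane('top',a,z).round(4),plane('scene',b,z).round(4))
s=observe();print(R.from_rotvec(s['eef_rot']).as_matrix().round(3))
E
```

```text
funnel [0.6385 0.0985 0.1674] [0.8 0.8] [0.6372 0.0971 0.174 ] [0.6427 0.0915 0.174 ]
next [ 0.5915 -0.1561  0.1279] [0.9 0.9] [ 0.5906 -0.1565  0.132 ] [ 0.5946 -0.1586  0.132 ]
stop [ 0.4789 -0.1274  0.0451] [0.9 0.9] [ 0.4782 -0.1281  0.043 ] [ 0.4782 -0.1253  0.043 ]
hub [ 0.486  -0.3964  0.054 ] [0.6 0.6] [ 0.4858 -0.3935  0.07  ] [ 0.497 -0.402  0.07 ]
post [ 0.4738 -0.3213  0.0952] [1.4 1.4] [ 0.4749 -0.3192  0.102 ] [ 0.4775 -0.3257  0.102 ]
mill [ 0.6308 -0.0224  0.1474] [1.8 1.8] [ 0.6281 -0.0241  0.16  ] [ 0.6389 -0.0333  0.16  ]
salt [ 0.4755 -0.0165  0.0749] [0.4 0.4] [ 0.4755 -0.0176  0.09  ] [ 0.4863 -0.0294  0.09  ]
wide [0.4579 0.0791 0.0351] [0.5 0.5] [0.4578 0.0779 0.043 ] [0.4636 0.072  0.043 ]
onion [ 0.6244 -0.3415  0.0435] [1. 1.] [ 0.6223 -0.3394  0.06  ] [ 0.6331 -0.3482  0.06  ]
tin [ 0.7687 -0.1476  0.0558] [0.1 0.1] [ 0.7682 -0.1476  0.058 ] [ 0.7695 -0.149   0.058 ]
[[ 0.961  0.275 -0.   ]
 [ 0.275 -0.961  0.001]
 [ 0.    -0.001 -1.   ]]
```

```bash
python3 -m jog '{"slide":[[0,0,-40],[46,-18,0],[46,-18,0],[46,-18,0],[46,-18,0],[46,-18,0],[46,-18,0],[46,-18,0],[46,-18,0],[46,-18,0],[46,-18,0],[46,-18,0]],"turn":[0,0,0,0,0,0,0,0,0,0,0,0],"grip":[85,85,85,85,85,85,85,85,85,85,85,85]}' 40
python3 -m jog '{"slide":[[0,0,0],[0,0,0]],"turn":[0,0],"grip":[85,85]}'
python3 -c "
from h import *
s=snap('w1');print(s['ee_pos'],s['eef_rot'])"
```

```text
time_s: 1.65
ee_pos: [0.5775, -0.1739, 0.279]
eef_rot: [-3.111, -0.437, 0.001]
ft_force: [-0.3, -0.9, 0.2]
grip_width: 0.0847
finger_force: 0.0
time_s: 1.9
ee_pos: [0.5761, -0.1751, 0.2788]
eef_rot: [-3.111, -0.437, 0.002]
ft_force: [1.0, -0.4, 0.2]
grip_width: 0.085
finger_force: 0.0
[ 0.57614649 -0.17512923  0.27876637] [-3.11083219e+00 -4.37217836e-01  1.94209119e-03]
```

View pics/w1.png

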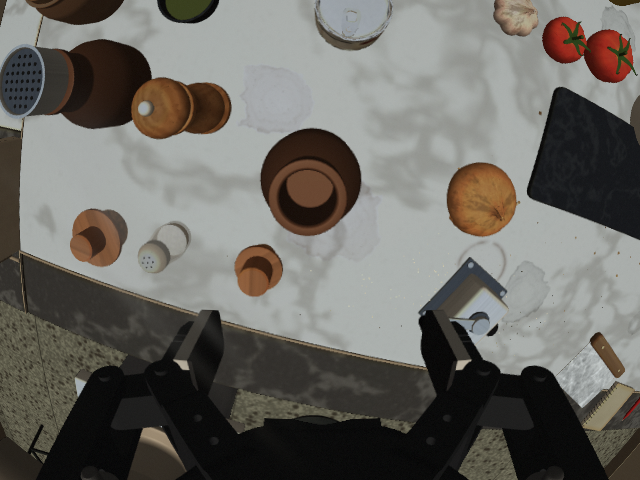

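The wrist view shows the open rim centred at (308,197) and the narrow stopper's knob top at (253,279). The funnel mouth sits at the left edge. I'll move over the funnel.

```bash
python3 -m jog '{"slide":[[0,0,-20],[22,-41,0],[22,-41,0],[22,-41,0],[22,-41,0],[22,-41,0],[22,-41,0],[0,0,0],[0,0,0]],"turn":[0,0,0,0,0,0,0,0,0],"grip":[85,85,85,85,85,85,85,85,85]}'
python3 -c "
from h import *
s=snap('w2');print(s['ee_pos'],s['eef_rot'])
p1=pose('w1')
for n,uw,ut,z in [('rim',(308.5,197),(333.6,238),.132),('knobtop',(253,279),(320.6,285.9),.077)]:
  print(n,tri(ray('wrist',uw,p1),ray('top',ut)),plane('wrist',uw,z,p1))
"
```

```text
time_s: 3.08
ee_pos: [0.6354, 0.0964, 0.2994]
eef_rot: [3.111, 0.435, -0.0]
ft_force: [0.5, -0.5, 0.4]
grip_width: 0.0851
finger_force: 0.0
[0.63542136 0.09638815 0.29939302] [ 3.11072601e+00  4.34756838e-01 -3.46513599e-04]
rim (array([ 0.59136038, -0.15763701,  0.12002509]), [np.float64(0.6475582696871491), np.float64(0.6475582696870875)]) [ 0.59406153 -0.15796615  0.132     ]
knobtop (array([ 0.47969271, -0.12638661,  0.06765022]), [np.float64(0.3114140186800682), np.float64(0.31141401868011825)]) [ 0.48446662 -0.12733429  0.077     ]
```

View pics/w2.png

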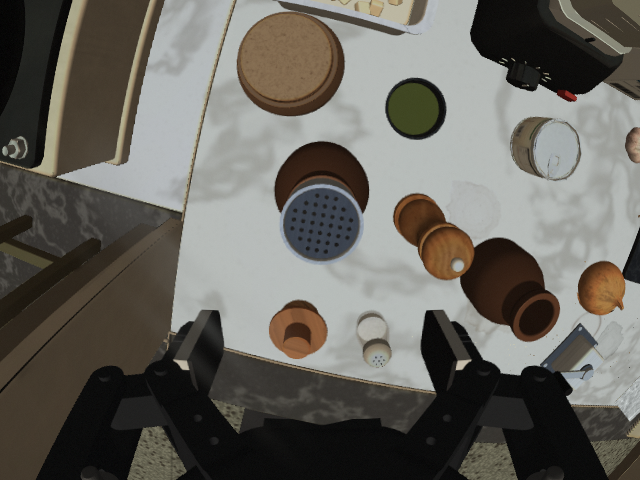

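In this view the funnel mouth is at (321,224) and the empty rim at (535,315). I can now triangulate between the two wrist positions.

```bash
python3 -c "
from h import *
p1=pose('w1');p2=pose('w2')
for n,a,b,t,s,z in [('rim',(308.5,197),(535.5,315.5),(333.6,238),(298.4,239),.132),('fun',(22,82),(321,224),(221.2,217.6),(380.8,171.4),.174)]:
  rs=[ray('wrist',a,p1),ray('wrist',b,p2),ray('top',t),ray('scene',s)]
  print(n,tri(*rs[:2]),tri(*rs),plane('wrist',b,z,p2),plane('wrist',a,z,p1))
"
```

```text
rim (array([ 0.59299827, -0.15811208,  0.1270291 ]), [np.float64(0.07612101219200315), np.float64(0.07612101219184479)]) (array([ 0.59257175, -0.15702598,  0.12831747]), [np.float64(1.2164018245344557), np.float64(0.9710661208881675), np.float64(1.760953291734477), np.float64(0.9411790975480913)]) [ 0.59509349 -0.15360663  0.132     ] [ 0.59406153 -0.15796615  0.132     ]
fun (array([0.63964848, 0.09943386, 0.16899676]), [np.float64(0.18872816498340889), np.float64(0.18872816498334685)]) (array([0.63900168, 0.09897512, 0.16800148]), [np.float64(1.1793670954607356), np.float64(0.622776989177362), np.float64(1.5409526239370634), np.float64(0.4473720391388548)]) [0.64131107 0.09980918 0.174     ] [0.63986011 0.09441993 0.174     ]
```

```bash
python3 -m jog '{"slide":[[5,-1,40],[0,0,40],[0,0,30],[0,0,25],[0,0,19],[0,0,0],[0,0,0]],"turn":[0,0,0,0,0,0,0],"grip":[85,85,85,85,85,85,85]}'
python3 -m jog '{"slide":[[0,0,0],[0,0,0],[0,0,0],[0,0,0],[0,0,0],[0,0,0],[0,0,0]],"turn":[0,0,0,0,0,0,0],"grip":[72,66,62,58,55,55,55]}' 40
```

```text
time_s: 4.0
ee_pos: [0.6407, 0.099, 0.1465]
eef_rot: [3.111, 0.434, 0.003]
ft_force: [-0.3, -0.2, -0.3]
grip_width: 0.0849
finger_force: 0.0
time_s: 4.88
ee_pos: [0.6406, 0.0998, 0.1459]
eef_rot: [3.111, 0.436, 0.002]
ft_force: [0.2, -2.4, 4.8]
grip_width: 0.0589
finger_force: 42.2
```

```bash
python3 -m jog '{"slide":[[0,0,-8],[0,0,-12],[0,0,-20],[0,0,-25],[0,0,-25],[0,0,-20],[0,0,0]],"turn":[0,0,0,0,0,0,0],"grip":[55,55,55,55,55,55,55]}'
python3 -m jog '{"slide":[[-10,20,0],[-19,39,0],[-19,39,0],[-19,39,0],[-19,39,0],[-19,39,0],[-11,20,0],[0,0,0],[0,0,0]],"turn":[0,0,0,0,0,0,0,0,0],"grip":[55,55,55,55,55,55,55,55,55]}'
python3 -c "
from h import *
s=snap('w3');print(s['ee_pos'],s['eef_rot'])
cv2.imwrite('pics/s3.png',cams.get_image('scene')[150:390,160:480,::-1])
a=cv2.imread('pics/s3.png');b=cv2.imread('pics/w3.png')
cv2.imwrite('pics/m3.png',np.hstack([cv2.resize(b,(400,300)),cv2.resize(a,(400,300))]))"
```

```text
time_s: 5.75
ee_pos: [0.6408, 0.1004, 0.2574]
eef_rot: [3.111, 0.437, 0.006]
ft_force: [0.2, 0.4, -1.6]
grip_width: 0.0591
finger_force: 43.2
time_s: 6.88
ee_pos: [0.5933, -0.157, 0.2549]
eef_rot: [-3.11, -0.437, 0.001]
ft_force: [-0.2, 1.4, -1.5]
grip_width: 0.0592
finger_force: 43.3
[ 0.59328769 -0.15696757  0.25494794] [-3.11012786e+00 -4.37130741e-01  7.05403424e-04]
```

View pics/m3.png

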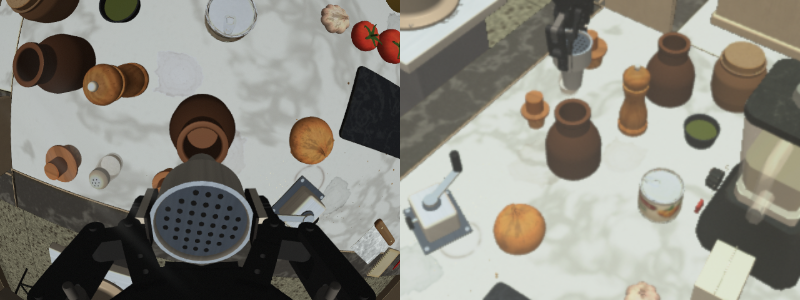

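The wrist half shows the funnel gripped with its mouth at about (202,222). The scene half shows its foot at (572,88), above the open rim at (573,108), with the filled carafe still upright. I'll check the alignment with numbers.

```bash
python3 -c "
from h import *
print(plane('scene',(297.6,218.5),.195),plane('scene',(298.4,239),.132),plane('scene',(298.4,239),.128))
M=np.linalg.inv(cams.camera_info('scene')['cam_to_world'])
c=cams.camera_info('scene')
for p in [(.593,-.157,.195),(.593,-.157,.132)]:
  q=M@np.array([*p,1]);print(q[0]/q[2]*c['fx']+c['cx'],q[1]/q[2]*c['fy']+c['cy'])
"
```

```text
[ 0.59595856 -0.16169471  0.195     ] [ 0.59458329 -0.15862136  0.132     ] [ 0.59226633 -0.15563641  0.128     ]
297.8349860258518 216.5704933481053
298.2623300578402 238.22184327631285
```

```bash
python3 -m jog '{"slide":[[0,0,20],[0,0,20],[0,0,15],[0,0,12],[0,0,10],[0,0,8],[0,0,5],[0,0,0]],"turn":[0,0,0,0,0,0,0,0],"grip":[55,55,55,55,55,55,55,55]}'
```

```text
time_s: 7.98
ee_pos: [0.5933, -0.1578, 0.1651]
eef_rot: [-3.111, -0.436, 0.0]
ft_force: [0.2, -0.2, -0.1]
grip_width: 0.0592
finger_force: 43.3
```

```bash
python3 -m jog '{"slide":[[0,0,6],[0,0,5],[0,0,4],[0,0,3],[0,0,0]],"turn":[0,0,0,0,0],"grip":[55,55,55,55,55]}'
```

```text
time_s: 8.6
ee_pos: [0.5933, -0.1578, 0.147]
eef_rot: [-3.111, -0.436, 0.001]
ft_force: [-0.3, 0.1, -1.3]
grip_width: 0.0591
finger_force: 43.3
```

```bash
python3 -m jog '{"slide":[[0,0,1],[0,0,0],[0,0,0],[0,0,0],[0,0,0],[0,0,0],[0,0,0],[0,0,0]],"turn":[0,0,0,0,0,0,0,0],"grip":[55,59,62,66,72,80,85,85]}'
python3 -m jog '{"slide":[[0,0,-15],[0,0,-30],[0,0,-40],[0,0,-40],[0,0,-10],[0,0,0],[0,0,0]],"turn":[0,0,0,0,0,0,0],"grip":[85,85,85,85,85,85,85]}'
python3 -c "
from h import *
s=snap('w4');print(s['ee_pos'],s['eef_rot'])
cv2.imwrite('pics/s4.png',cams.get_image('scene')[150:390,160:480,::-1])
a=cv2.imread('pics/s4.png');b=cv2.imread('pics/w4.png')
cv2.imwrite('pics/m4.png',np.hstack([cv2.resize(b,(400,300)),cv2.resize(a,(400,300))]))"
```

```text
time_s: 9.6
ee_pos: [0.5933, -0.1578, 0.1463]
eef_rot: [3.111, 0.437, -0.0]
ft_force: [0.1, 0.4, -0.9]
grip_width: 0.085
finger_force: 0.0
time_s: 10.48
ee_pos: [0.5928, -0.1576, 0.2798]
eef_rot: [-3.11, -0.436, 0.004]
ft_force: [-0.2, -0.2, -0.7]
grip_width: 0.0852
finger_force: 0.0
[ 0.59278484 -0.15762233  0.27976173] [-3.10985389 -0.4363248   0.00384312]
```

View pics/m4.png

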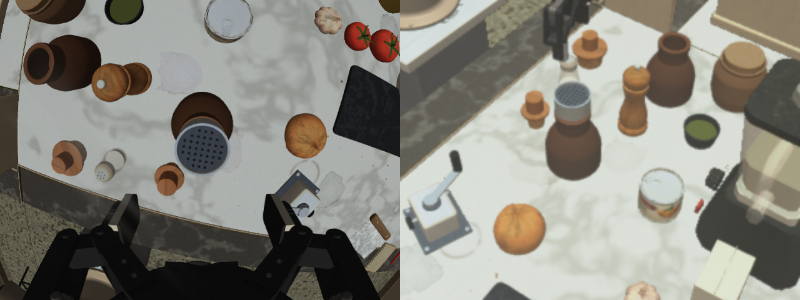

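The wrist half shows the funnel seated upright in the second carafe, mouth at (201,147). The narrow stopper is at (169,178). Now I'll go above it.

```bash
python3 -m jog '{"slide":[[-33,-20,0],[-33,-20,0],[-33,-20,30],[0,0,30],[0,0,20],[0,0,0],[0,0,0]],"turn":[0,0,0,-9.5,-9.5,0,0],"grip":[55,55,55,55,55,55,55]}'
python3 -c "
from h import *
s=snap('w5');print(s['ee_pos'],s['eef_rot'])
i=cv2.imread('pics/w5.png');cv2.imwrite('pics/w5c.png',cv2.resize(i[120:360,160:480],(640,480)))"
```

```text
time_s: 11.45
ee_pos: [0.482, -0.1275, 0.2017]
eef_rot: [2.998, 0.939, 0.001]
ft_force: [0.8, -0.7, 0.5]
grip_width: 0.0554
finger_force: 0.0
[ 0.4820254  -0.12753538  0.20172685] [2.99753813e+00 9.39124324e-01 5.08593961e-04]
```

View pics/w5c.png

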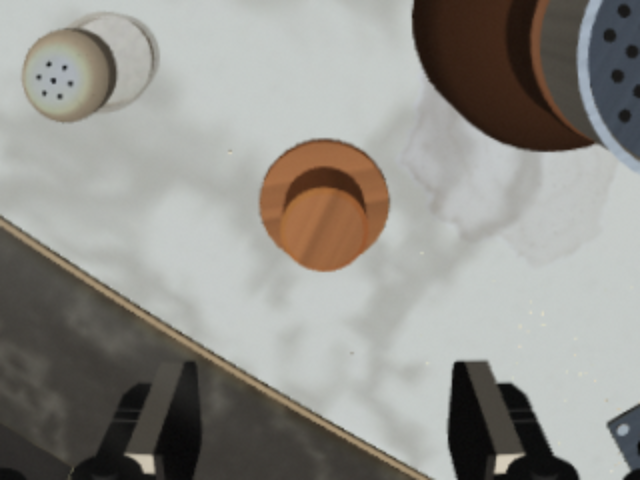

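The close-up shows the knob top centred at (322,234) in full-image pixels and the flange at (322,221.5).

```bash
python3 -c "
from h import *
p1=pose('w1');p=pose('w5')
print(tri(ray('wrist',(253,279),p1),ray('wrist',(322,234),p)))
print(plane('wrist',(322,234),.077,p),plane('wrist',(322,234),.072,p),plane('wrist',(322,221.5),.043,p),plane('wrist',(322,221.5),.040,p))
print(R.from_rotvec(p[1]).as_matrix().round(3)[:2])
"
```

```text
(array([ 0.48023823, -0.12786944,  0.07000577]), [np.float64(1.183106512049393), np.float64(1.1831065120493358)])
[ 0.48123256 -0.12737609  0.077     ] [ 0.47986295 -0.12832831  0.072     ] [ 0.48086124 -0.12764535  0.043     ] [ 0.48013061 -0.12815344  0.04      ]
[[ 0.821  0.571  0.   ]
 [ 0.571 -0.821 -0.   ]]
```

```bash
python3 -m jog '{"slide":[[-1,0,40],[0,0,40],[0,0,30],[0,0,20],[0,0,15],[0,0,0],[0,0,0]],"turn":[0,0,0,0,0,0,0],"grip":[55,55,55,55,55,55,55]}'
python3 -m jog '{"slide":[[0,0,0],[0,0,0],[0,0,0],[0,0,0],[0,0,0],[0,0,0],[0,0,0]],"turn":[0,0,0,0,0,0,0],"grip":[48,42,38,34,30,28,28]}' 40
```

```text
time_s: 12.38
ee_pos: [0.4815, -0.1282, 0.0571]
eef_rot: [2.996, 0.943, 0.002]
ft_force: [0.0, -0.2, 1.1]
grip_width: 0.055
finger_force: 0.0
time_s: 13.25
ee_pos: [0.4809, -0.1279, 0.0564]
eef_rot: [2.996, 0.944, 0.0]
ft_force: [-0.4, 0.2, 3.9]
grip_width: 0.0317
finger_force: 39.4
```

```bash
python3 -m jog '{"slide":[[0,0,-10],[0,0,-25],[0,0,-45],[0,0,-50],[0,0,-50],[0,0,-25],[0,0,0]],"turn":[0,0,0,0,0,0,0],"grip":[28,28,28,28,28,28,28]}'
python3 -m jog '{"slide":[[20,-9,0],[40,-19,0],[40,-19,0],[40,-19,0],[40,-19,0],[20,-10,0],[0,0,0],[0,0,0]],"turn":[0,0,0,0,0,0,0,0],"grip":[28,28,28,28,28,28,28,28]}'
python3 -c "
from h import *
s=snap('w6');print(s['ee_pos'],s['eef_rot'])"
```

```text
time_s: 14.12
ee_pos: [0.4816, -0.1283, 0.2634]
eef_rot: [2.993, 0.943, 0.006]
ft_force: [-0.6, -0.2, -1.3]
grip_width: 0.0316
finger_force: 39.8
time_s: 15.12
ee_pos: [0.5896, 0.0639, 0.2601]
eef_rot: [-2.996, -0.944, 0.004]
ft_force: [0.0, -0.8, 0.3]
grip_width: 0.0322
finger_force: 39.8
[0.58962225 0.06388903 0.2601191 ] [-2.99632397 -0.94352334  0.00359384]
```

View pics/w6.png

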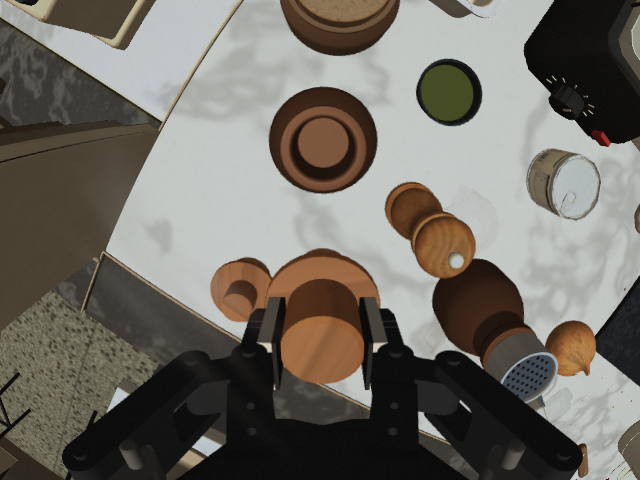

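The open rim of the filled carafe is centred at about (323,147), and the stopper is held upright in the fingers.

```bash
python3 -c "
from h import *
p=pose('w6')
for z in (.127,.132):
  q=plane('wrist',(323,147),z,p);m=R.from_rotvec(p[1]).as_matrix();print(q,(m.T@(q-p[0])*1e3).round(1))
i=cv2.imread('pics/w6.png')[80:215,250:400]
g=cv2.cvtColor(i,cv2.COLOR_BGR2HSV)[...,2]
for t in (70,85,100):
  m=((g>t)&(g<190)).astype(np.uint8)
  c,_=cv2.findContours(m,cv2.RETR_LIST,cv2.CHAIN_APPROX_NONE)
  for k in c:
    if len(k)>60:
      e=cv2.fitEllipse(k);print(t,len(k),np.add(e[0],(250,80)).round(1),np.round(e[1],1))
"
```

```text
[0.64069103 0.09960233 0.127     ] [6.26e+01 1.00e-01 1.33e+02]
[0.64105734 0.09986786 0.132     ] [6.30e+01 1.00e-01 1.28e+02]
70 67 [391. 199.] [ 9.7 32.8]
70 234 [311.6 216.4] [53.2 86. ]
70 124 [330.7 140.2] [ 92.7 100.5]
70 141 [322.8 142.2] [49.2 50.1]
70 187 [322.6 147.9] [65.8 66.9]
70 241 [322.7 147.9] [84.2 85.6]
70 178 [367.4  94.9] [36.9 49. ]
70 264 [270.2 102.8] [47.3 58.1]
85 69 [391. 199.] [ 9.8 32.1]
85 234 [311.6 215.8] [52.2 86.9]
85 140 [322.8 142.2] [48.6 49.5]
85 191 [322.7 148. ] [67.3 68.1]
85 239 [322.7 147.8] [83.6 84.8]
85 172 [368.9  95. ] [36.5 46.3]
85 251 [267.9 101.8] [39.7 59.9]
100 109 [391.  199.3] [ 9.4 30.5]
100 234 [311.6 215.6] [51.9 87.4]
100 138 [322.8 142.1] [48.1 48.9]
100 194 [322.8 148. ] [68.4 69.4]
100 236 [322.6 147.7] [82.9 83.7]
100 166 [369.   94.2] [33.8 46.5]
100 251 [267.9 101.8] [39.7 59.9]
```

```bash
python3 -m jog '{"slide":[[15,0,0],[30,0,0],[17,0,15],[0,0,25],[0,0,20],[0,0,5],[0,0,0]],"turn":[0,0,0,0,0,0,0],"grip":[28,28,28,28,28,28,28]}'
python3 -m jog '{"slide":[[0,0,6],[0,0,6],[0,0,6],[0,0,6],[0,0,4],[0,0,4],[0,0,0]],"turn":[0,0,0,0,0,0,0],"grip":[28,28,28,28,28,28,28]}'
```

```text
time_s: 16.05
ee_pos: [0.6411, 0.0994, 0.1966]
eef_rot: [2.997, 0.943, 0.0]
ft_force: [-0.2, -1.1, -0.5]
grip_width: 0.0318
finger_force: 39.8
time_s: 16.92
ee_pos: [0.6409, 0.1001, 0.1639]
eef_rot: [-2.996, -0.944, 0.001]
ft_force: [0.2, 0.3, -0.4]
grip_width: 0.0319
finger_force: 39.8
```

```bash
python3 -m jog '{"slide":[[0,0,4],[0,0,3],[0,0,2],[0,0,1.5],[0,0,0],[0,0,0]],"turn":[0,0,0,0,0,0],"grip":[28,28,28,28,28,28]}'
```

```text
time_s: 17.68
ee_pos: [0.6412, 0.1001, 0.1539]
eef_rot: [2.996, 0.944, 0.0]
ft_force: [0.6, -0.9, -0.1]
grip_width: 0.0321
finger_force: 39.8
```

```bash
python3 -m jog '{"slide":[[0,0,1],[0,0,1],[0,0,0],[0,0,0]],"turn":[0,0,0,0],"grip":[28,28,28,28]}'
```

```text
time_s: 18.18
ee_pos: [0.6413, 0.1001, 0.1523]
eef_rot: [2.996, 0.944, 0.001]
ft_force: [-0.6, 0.5, 4.2]
grip_width: 0.0321
finger_force: 40.4
```

```bash
python3 -m jog '{"slide":[[0,0,0.6],[0,0,0.6],[0,0,0]],"turn":[0,0,0],"grip":[28,28,28]}'
python3 -m jog '{"slide":[[0,0,0],[0,0,0],[0,0,0],[0,0,0],[0,0,0]],"turn":[0,0,0,0,0],"grip":[36,42,50,55,55]}'
python3 -m jog '{"slide":[[0,0,-15],[0,0,-25],[0,0,-40],[0,0,-40],[-30,0,0],[-35,0,0],[0,0,0],[0,0,0]],"turn":[0,0,0,0,0,0,0,0],"grip":[55,55,55,55,55,55,55,55]}'
python3 -c "
from h import *
s=snap('w7');print(s['ee_pos'],s['eef_rot'])
cv2.imwrite('pics/s7.png',cams.get_image('scene')[150:390,160:480,::-1])
a=cv2.imread('pics/s7.png');b=cv2.imread('pics/w7.png')
cv2.imwrite('pics/m7.png',np.hstack([cv2.resize(b,(400,300)),cv2.resize(a,(400,300))]))"
```

```text
time_s: 18.55
ee_pos: [0.6416, 0.1003, 0.1521]
eef_rot: [2.996, 0.944, 0.003]
ft_force: [-0.8, 0.5, 9.9]
grip_width: 0.0317
finger_force: 40.9
time_s: 19.18
ee_pos: [0.6411, 0.1001, 0.1504]
eef_rot: [2.996, 0.944, -0.0]
ft_force: [-0.8, -0.1, 0.1]
grip_width: 0.0551
finger_force: 0.0
time_s: 20.18
ee_pos: [0.5885, 0.063, 0.2717]
eef_rot: [2.996, 0.944, 0.003]
ft_force: [-0.8, 0.8, -0.2]
grip_width: 0.0549
finger_force: 0.0
[0.58846624 0.06298632 0.27167195] [2.99595359 0.94360929 0.00314307]
```

View pics/m7.png

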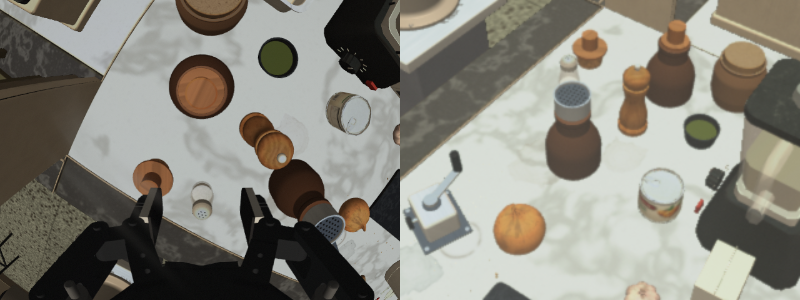

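The cork is seated with its flange on the rim at (202,88), and the funnel carafe still stands. For the counter I'll use masks only, because all 10 picture views are used up.

```bash
python3 -m jog '{"slide":[[-43,30,0],[-43,30,0],[-43,30,0],[-43,30,0],[-43,30,0],[-43,30,0],[-43,30,0],[-43,30,0],[0,0,10],[0,0,20],[0,0,10],[0,0,0]],"turn":[0,0,0,0,0,0,0,0,8.7,8.7,8.7,0],"grip":[55,40,30,20,10,0,0,0,0,0,0,0]}'
cat > post.py <<'E'
from h import *
import sys
s=snap(sys.argv[1]);p=(np.array(s['ee_pos']),np.array(s['eef_rot']));m=R.from_rotvec(p[1]).as_matrix()
print(p[0].round(4),m[:2].round(3),np.round(s['joints'],2),s['grip_width'])
i=cv2.imread(f'pics/{sys.argv[1]}.png');k=(i.max(2)<45).astype(np.uint8)
n,l,st,c=cv2.connectedComponentsWithStats(k)
for j in range(1,n):
    if st[j,4]>40:print('dark',st[j].tolist(),c[j].round(1),plane('wrist',c[j],.102,p).round(4))
E
python3 post.py w8
python3 - <<'E'
from h import *
p=pose('w8')
# expected pixel of post top / hub
c=cams.camera_info('wrist');T=np.eye(4);T[:3,3]=p[0];T[:3,:3]=R.from_rotvec(p[1]).as_matrix();M=np.linalg.inv(T@np.array(c['tool_from_camera']))
for q in [(.4755,-.321,.102),(.4755,-.321,.06),(.487,-.396,.066),(.487,-.396,.052)]:
    v=M@np.array([*q,1]);t=np.arctan2(np.hypot(v[0],v[1]),v[2]);r=np.hypot(v[0],v[1]);print(q,c['cx']+c['fx']*t*v[0]/r,c['cy']+c['fy']*t*v[1]/r)
E
```

```text
time_s: 21.78
ee_pos: [0.4438, -0.3309, 0.2297]
eef_rot: [-3.131, -0.246, 0.002]
ft_force: [0.1, -0.4, 1.0]
grip_width: -0.0
finger_force: 0.0
[ 0.4438 -0.3309  0.2297] [[ 0.988  0.156 -0.001]
 [ 0.156 -0.988  0.001]] [-0.78  0.4   1.46  0.    1.28  0.64] -1.2711593142376677e-05
dark [0, 0, 36, 49, 1045] [14.1 22.8] [ 0.5978 -0.0252  0.102 ]
dark [102, 0, 64, 53, 1289] [143.7  27.6] [ 0.5818 -0.1732  0.102 ]
dark [118, 0, 103, 83, 4084] [184.7  45. ] [ 0.5684 -0.2098  0.102 ]
dark [444, 0, 196, 91, 10290] [563.3  29.7] [ 0.6427 -0.4934  0.102 ]
dark [312, 169, 22, 28, 468] [322.3 182.6] [ 0.48   -0.3241  0.102 ]
dark [428, 187, 18, 21, 234] [436.7 197.3] [ 0.4836 -0.4101  0.102 ]
dark [50, 296, 507, 184, 54306] [301.4 411.3] [ 0.2572 -0.3384  0.102 ]
dark [0, 413, 70, 67, 1208] [ 19.3 459.8] [-0.0526  0.1319  0.102 ]
dark [606, 438, 34, 42, 351] [624.5 462.1] [ 0.1083 -0.9236  0.102 ]
(0.4755, -0.321, 0.102) 317.1658960562541 188.0053097483254
(0.4755, -0.321, 0.06) 317.88069684684774 178.01091724733135
(0.487, -0.396, 0.066) 409.34832115130104 180.74464235355293
(0.487, -0.396, 0.052) 405.74396599664715 177.81683792041747
```

```bash
python3 -m jog '{"slide":[[0,-1.5,40],[0,0,40],[0,0,35],[0,0,25],[0,0,10],[0,0,0],[6,0,0],[8,0,0],[0,0,0]],"turn":[0,0,0,0,0,0,0,0,0],"grip":[0,0,0,0,0,0,0,0,0]}'
```

```text
time_s: 22.95
ee_pos: [0.458, -0.3276, 0.0813]
eef_rot: [3.131, 0.245, 0.001]
ft_force: [-0.5, -0.0, 0.5]
grip_width: -0.0002
finger_force: 0.4
```

Next I'll run ten arc rows about the pivot, with the spring force as a check.

```bash
python3 -m jog '{"slide":[[3,0,0],[6.7,-1.4,0],[6.7,-1.4,0],[6.7,-1.4,0],[6.7,-1.4,0],[6.7,-1.4,0],[0,0,0]],"turn":[0,5.25,5.25,5.25,5.25,5.25,0],"grip":[0,0,0,0,0,0,0]}'
python3 post.py w9 | head -12
```

```text
time_s: 23.82
ee_pos: [0.4934, -0.3209, 0.0805]
eef_rot: [3.106, -0.473, -0.001]
ft_force: [-2.4, -0.6, 1.0]
grip_width: 0.0001
finger_force: 1.0
[ 0.4934 -0.3209  0.0805] [[ 0.955 -0.298 -0.001]
 [-0.298 -0.955  0.   ]] [-0.71  0.62  1.54 -0.    0.98  1.17] 6.263501940449312e-05
dark [0, 121, 112, 171, 15544] [ 48.3 202.2] [ 0.5831 -0.2369  0.102 ]
dark [448, 235, 36, 18, 96] [461.7 241.9] [ 0.522  -0.3785  0.102 ]
dark [514, 234, 20, 36, 485] [524.  252.8] [ 0.51   -0.4023  0.102 ]
dark [71, 248, 510, 232, 52834] [328.6 414.4] [ 0.4605 -0.3121  0.102 ]
dark [604, 307, 36, 40, 387] [621.5 327.3] [ 0.4506 -0.4584  0.102 ]
dark [591, 330, 14, 13, 73] [597.4 334.8] [ 0.4536 -0.4419  0.102 ]
dark [576, 336, 8, 12, 46] [579.4 341.9] [ 0.4545 -0.4307  0.102 ]
dark [517, 339, 57, 29, 510] [543.5 353.9] [ 0.4569 -0.4104  0.102 ]
dark [570, 367, 18, 19, 150] [578.7 374.5] [ 0.4321 -0.4327  0.102 ]
dark [603, 370, 36, 22, 118] [621.8 379. ] [ 0.4097 -0.4667  0.102 ]
```

```bash
python3 -m jog '{"slide":[[6.7,-1.4,0],[6.7,-1.4,0],[6.7,-1.4,0],[6.7,-1.4,0],[6.7,-1.4,0],[6.7,-1.4,0],[0,0,0]],"turn":[5.25,5.25,5.25,5.25,5.25,5.25,0],"grip":[0,0,0,0,0,0,0]}'
python3 -m jog '{"slide":[[3,0,0],[0,0,0]],"turn":[0,0],"grip":[0,0]}'
```

```text
time_s: 24.75
ee_pos: [0.5313, -0.3337, 0.0803]
eef_rot: [-2.861, 1.297, 0.002]
ft_force: [-3.5, 2.1, 2.7]
grip_width: -0.0002
finger_force: 1.5
time_s: 25.0
ee_pos: [0.5336, -0.336, 0.0804]
eef_rot: [-2.861, 1.298, 0.001]
ft_force: [-3.6, 2.8, 0.1]
grip_width: -0.0002
finger_force: 1.6
```

```bash
python3 -m jog '{"slide":[[3,0,0],[0,0,0]],"turn":[2,0],"grip":[0,0]}'
python3 -m jog '{"slide":[[2,0,0],[0,0,0]],"turn":[0,0],"grip":[0,0]}'
```

```text
time_s: 25.25
ee_pos: [0.5345, -0.3363, 0.0803]
eef_rot: [-2.835, 1.348, 0.008]
ft_force: [-7.6, 7.8, 4.9]
grip_width: 0.0002
finger_force: 5.6
time_s: 25.5
ee_pos: [0.5348, -0.3367, 0.0802]
eef_rot: [-2.834, 1.347, 0.013]
ft_force: [-10.4, 12.6, 8.1]
grip_width: -0.0002
finger_force: 8.3
```

```bash
python3 -m jog '{"slide":[[-10,0,0],[-25,0,0],[-30,0,0],[-30,0,0],[0,0,0],[0,0,-30],[0,0,-50],[0,0,-60],[-20,0,-20],[0,0,0],[0,0,0]],"turn":[0,0,0,0,0,0,0,0,0,0,0],"grip":[0,0,0,0,0,0,0,0,0,0,0]}'
python3 post.py w10
python3 - <<'E'
from h import *
a=cv2.imread('pics/top0.png').astype(int);s0=cv2.imread('pics/scene0.png').astype(int)
t=cams.get_image('top')[:,:,::-1];s=cams.get_image('scene')[:,:,::-1];cv2.imwrite('pics/t9.png',t);cv2.imwrite('pics/s9.png',s)
for n,o,i in(('top',a,t),('scene',s0,s)):
    k=(np.abs(o-i.astype(int)).max(2)>40).astype(np.uint8);N,l,st,c=cv2.connectedComponentsWithStats(cv2.dilate(k,np.ones((3,3))))
    for j in range(1,N):
        if st[j,4]>40:print(n,st[j].tolist(),c[j].round(0))
E
```

```text
time_s: 26.88
ee_pos: [0.4649, -0.2513, 0.2398]
eef_rot: [2.837, -1.35, -0.0]
ft_force: [-0.5, 0.8, -0.5]
grip_width: -0.0002
finger_force: 0.0
[ 0.4649 -0.2513  0.2398] [[ 0.631 -0.776 -0.   ]
 [-0.776 -0.631 -0.   ]] [-0.64  0.35  1.51 -0.    1.28  1.82] -0.00021860809846071678
dark [0, 26, 32, 122, 1834] [11.4 73.6] [ 0.7861 -0.1864  0.102 ]
dark [434, 44, 17, 22, 233] [442.5  53.9] [ 0.4812 -0.4108  0.102 ]
dark [359, 131, 25, 21, 405] [371.2 140.7] [ 0.4792 -0.324   0.102 ]
dark [135, 148, 83, 96, 2273] [192.8 181.8] [ 0.5664 -0.2153  0.102 ]
dark [136, 184, 31, 48, 781] [152.6 206.8] [ 0.5835 -0.1767  0.102 ]
dark [0, 210, 41, 52, 993] [ 20.6 233.6] [ 0.6976 -0.0557  0.102 ]
dark [550, 252, 90, 95, 4012] [587.2 294.2] [ 0.2115 -0.3662  0.102 ]
dark [0, 270, 20, 52, 501] [ 10.5 292.7] [0.6893 0.027  0.102 ]
dark [57, 290, 40, 75, 1516] [ 78.3 327.3] [ 0.5943 -0.007   0.102 ]
dark [87, 297, 553, 183, 50922] [334.8 418.4] [ 0.3246 -0.0976  0.102 ]
dark [3, 334, 47, 52, 997] [ 30.7 354.6] [0.6395 0.0958 0.102 ]
dark [0, 460, 8, 20, 118] [  2.9 470.7] [0.6517 0.5694 0.102 ]
top [206, 202, 31, 31, 753] [221. 218.]
top [320, 222, 30, 30, 762] [335. 236.]
top [142, 254, 310, 226, 24465] [312. 400.]
top [309, 274, 24, 25, 492] [321. 286.]
top [467, 434, 129, 46, 3835] [534. 462.]
scene [132, 0, 120, 190, 10719] [197.  84.]
scene [110, 55, 27, 33, 353] [122.  74.]
scene [112, 81, 23, 30, 274] [123.  99.]
scene [0, 138, 19, 51, 569] [  8. 165.]
scene [366, 161, 29, 30, 712] [380. 175.]
scene [282, 214, 32, 34, 874] [297. 230.]
scene [255, 221, 26, 34, 642] [268. 237.]
```

The post is back at its rest position. Apart from the arm, only the funnel's and stopper's old and new places have changed in the images.

```bash
python3 -c "
from rig import bot
print(bot.sign_off())"
```

```text
the job is handed in; nothing more can be done
None
```

The job is handed in at about 27 s of the 72 s: the funnel is in the empty carafe, the narrow cork is home on the filled one, and the counter lever was pushed to its stop and sprang back; the final images show nothing else moved, though no verdict came back at hand-in.

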